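# Move the condiment row from the plank to the rack in reverse order

### The job

Four condiments stand in a row on coasters on the dark plank: move them one by one into the four pockets of the light wooden rack, in the reverse left-to-right order, so that the one that stood leftmost ends in the rightmost pocket and so on. Keep each one upright, standing on the floor of its own pocket, and leave the lidded tub beside them where it is.

Things in the scene. Friction and masses are not known exactly. Their poses are not given: they have to be found in the camera images.
- ramekin: Empty open ramekin of white fluted porcelain, 41 mm tall, the lowest of the four, 68 mm across (grip it across the outside, close under the rim, about 32 mm up, so that the fingers stay clear of the pocket's walls); about 0.11 kg. Round, so its yaw does not matter. Origin: centre of its underside, z up. Starts upright on its own coaster, within 4 mm of the middle.
- sauce_bottle: Soft brown-yellow sauce bottle with a pointed nozzle, 158 mm tall; straight body 50 mm across up to 105 mm above its foot (grip it there, about 90 mm up, so that the nozzle stays clear of the palm), narrower cap and nozzle above; about 0.22 kg. Round, so its yaw does not matter. Origin: centre of its underside, z up. Starts upright on its own coaster, within 4 mm of the middle.
- spice_jar: Reddish spice jar with a wide pale cap, 94 mm tall; body 58 mm across up to 78 mm above its foot (grip it there, about 55 mm up), cap 52 mm across; about 0.19 kg. Round, so its yaw does not matter. Origin: centre of its underside, z up. Starts upright on its own coaster, within 4 mm of the middle.
- shaker: Stout pale grey shaker with a domed, pierced top, 104 mm tall, 68 mm across at its widest (grip it about 62 mm above its foot); about 0.21 kg. Round, so its yaw does not matter. Origin: centre of its underside, z up. Starts upright on its own coaster, within 4 mm of the middle.
- ramekin_coaster: Square cork coaster, 80 x 80 x 5 mm, fixed on the dark plank (96 x 388 mm, four coasters in a row 92 mm apart), on which the ramekin stands at the start. Origin: centre of its underside, on top of the 14 mm thick plank (so its upper face is 19 mm above the table). Its y axis runs along the row (within 0.1 rad of world y).
- sauce_bottle_coaster: Square cork coaster, 80 x 80 x 5 mm, fixed on the dark plank (96 x 388 mm, four coasters in a row 92 mm apart), on which the sauce bottle stands at the start. Origin: centre of its underside, on top of the 14 mm thick plank (so its upper face is 19 mm above the table). Its y axis runs along the row (within 0.1 rad of world y).
- spice_jar_coaster: Square cork coaster, 80 x 80 x 5 mm, fixed on the dark plank (96 x 388 mm, four coasters in a row 92 mm apart), on which the spice jar stands at the start. Origin: centre of its underside, on top of the 14 mm thick plank (so its upper face is 19 mm above the table). Its y axis runs along the row (within 0.1 rad of world y).
- shaker_coaster: Square cork coaster, 80 x 80 x 5 mm, fixed on the dark plank (96 x 388 mm, four coasters in a row 92 mm apart), on which the shaker stands at the start. Origin: centre of its underside, on top of the 14 mm thick plank (so its upper face is 19 mm above the table). Its y axis runs along the row (within 0.1 rad of world y).
- rack: Low fixed rack of light wood, 96 x 380 mm, 16 mm high, with a row of four square pockets along its y axis (within 0.1 rad of world y, to the robot's left). Pockets 80 x 80 mm, 8 mm deep, floor 8 mm above the table, 12 mm walls between. Origin: centre of the underside; pocket centres at y = +138, +46, -46, -138 mm, x = 0. It lies nearer to the robot or farther than the plank, about 0.2 m from it.
- tub: Round tub of green sauce with a pale press-on lid, 72 mm tall, 84 mm across, standing loose beside the work towards the left edge of the table. A bystander. Origin: centre of its underside.

How it is judged (in metres and radians):
At the end, for the whole second after the job is handed in: Each condiment stands upright (0.1 rad) and still on its pocket's floor, its centre within 16 mm of the pocket's centre along and across the row; left to right they are in the reverse order of their coasters; the lidded tub stands within 30 mm of its starting place (((y of each of sauce_bottle_coaster, spice_jar_coaster, shaker_coaster in the frame of ramekin_coaster below 0 m and y of ramekin in the frame of rack between -0.154 and -0.122 m) or (y of sauce_bottle_coaster in the frame of ramekin_coaster above 0 m and y of each of spice_jar_coaster, shaker_coaster in the frame of ramekin_coaster below 0 m and y of ramekin in the frame of rack between -0.062 and -0.03 m) or (y of spice_jar_coaster in the frame of ramekin_coaster above 0 m and y of each of sauce_bottle_coaster, shaker_coaster in the frame of ramekin_coaster below 0 m and y of ramekin in the frame of rack between -0.062 and -0.03 m) or (y of shaker_coaster in the frame of ramekin_coaster above 0 m and y of each of sauce_bottle_coaster, spice_jar_coaster in the frame of ramekin_coaster below 0 m and y of ramekin in the frame of rack between -0.062 and -0.03 m) or (y of sauce_bottle_coaster in the frame of ramekin_coaster below 0 m and y of each of spice_jar_coaster, shaker_coaster in the frame of ramekin_coaster above 0 m and y of ramekin in the frame of rack between 0.03 and 0.062 m) or (y of spice_jar_coaster in the frame of ramekin_coaster below 0 m and y of each of sauce_bottle_coaster, shaker_coaster in the frame of ramekin_coaster above 0 m and y of ramekin in the frame of rack between 0.03 and 0.062 m) or (y of shaker_coaster in the frame of ramekin_coaster below 0 m and y of each of sauce_bottle_coaster, spice_jar_coaster in the frame of ramekin_coaster above 0 m and y of ramekin in the frame of rack between 0.03 and 0.062 m) or (y of each of sauce_bottle_coaster, spice_jar_coaster, shaker_coaster in the frame of ramekin_coaster above 0 m and y of ramekin in the frame of rack between 0.122 and 0.154 m)) and x of ramekin in the frame of rack between -0.016 and 0.016 m and z of ramekin in the frame of rack between 0.004 and 0.013 m and angle between each of ramekin, sauce_bottle, spice_jar, shaker's own z axis and vertical below 0.1 rad and linear speed of each of ramekin, sauce_bottle, spice_jar, shaker below 0.02 m/s and angular speed of each of ramekin, sauce_bottle, spice_jar, shaker below 0.2 rad/s and ((y of each of ramekin_coaster, spice_jar_coaster, shaker_coaster in the frame of sauce_bottle_coaster below 0 m and y of sauce_bottle in the frame of rack between -0.154 and -0.122 m) or (y of ramekin_coaster in the frame of sauce_bottle_coaster above 0 m and y of each of spice_jar_coaster, shaker_coaster in the frame of sauce_bottle_coaster below 0 m and y of sauce_bottle in the frame of rack between -0.062 and -0.03 m) or (y of spice_jar_coaster in the frame of sauce_bottle_coaster above 0 m and y of each of ramekin_coaster, shaker_coaster in the frame of sauce_bottle_coaster below 0 m and y of sauce_bottle in the frame of rack between -0.062 and -0.03 m) or (y of shaker_coaster in the frame of sauce_bottle_coaster above 0 m and y of each of ramekin_coaster, spice_jar_coaster in the frame of sauce_bottle_coaster below 0 m and y of sauce_bottle in the frame of rack between -0.062 and -0.03 m) or (y of ramekin_coaster in the frame of sauce_bottle_coaster below 0 m and y of each of spice_jar_coaster, shaker_coaster in the frame of sauce_bottle_coaster above 0 m and y of sauce_bottle in the frame of rack between 0.03 and 0.062 m) or (y of spice_jar_coaster in the frame of sauce_bottle_coaster below 0 m and y of each of ramekin_coaster, shaker_coaster in the frame of sauce_bottle_coaster above 0 m and y of sauce_bottle in the frame of rack between 0.03 and 0.062 m) or (y of shaker_coaster in the frame of sauce_bottle_coaster below 0 m and y of each of ramekin_coaster, spice_jar_coaster in the frame of sauce_bottle_coaster above 0 m and y of sauce_bottle in the frame of rack between 0.03 and 0.062 m) or (y of each of ramekin_coaster, spice_jar_coaster, shaker_coaster in the frame of sauce_bottle_coaster above 0 m and y of sauce_bottle in the frame of rack between 0.122 and 0.154 m)) and x of sauce_bottle in the frame of rack between -0.016 and 0.016 m and z of sauce_bottle in the frame of rack between 0.004 and 0.013 m and ((y of each of ramekin_coaster, sauce_bottle_coaster, shaker_coaster in the frame of spice_jar_coaster below 0 m and y of spice_jar in the frame of rack between -0.154 and -0.122 m) or (y of ramekin_coaster in the frame of spice_jar_coaster above 0 m and y of each of sauce_bottle_coaster, shaker_coaster in the frame of spice_jar_coaster below 0 m and y of spice_jar in the frame of rack between -0.062 and -0.03 m) or (y of sauce_bottle_coaster in the frame of spice_jar_coaster above 0 m and y of each of ramekin_coaster, shaker_coaster in the frame of spice_jar_coaster below 0 m and y of spice_jar in the frame of rack between -0.062 and -0.03 m) or (y of shaker_coaster in the frame of spice_jar_coaster above 0 m and y of each of ramekin_coaster, sauce_bottle_coaster in the frame of spice_jar_coaster below 0 m and y of spice_jar in the frame of rack between -0.062 and -0.03 m) or (y of ramekin_coaster in the frame of spice_jar_coaster below 0 m and y of each of sauce_bottle_coaster, shaker_coaster in the frame of spice_jar_coaster above 0 m and y of spice_jar in the frame of rack between 0.03 and 0.062 m) or (y of sauce_bottle_coaster in the frame of spice_jar_coaster below 0 m and y of each of ramekin_coaster, shaker_coaster in the frame of spice_jar_coaster above 0 m and y of spice_jar in the frame of rack between 0.03 and 0.062 m) or (y of shaker_coaster in the frame of spice_jar_coaster below 0 m and y of each of ramekin_coaster, sauce_bottle_coaster in the frame of spice_jar_coaster above 0 m and y of spice_jar in the frame of rack between 0.03 and 0.062 m) or (y of each of ramekin_coaster, sauce_bottle_coaster, shaker_coaster in the frame of spice_jar_coaster above 0 m and y of spice_jar in the frame of rack between 0.122 and 0.154 m)) and x of spice_jar in the frame of rack between -0.016 and 0.016 m and z of spice_jar in the frame of rack between 0.004 and 0.013 m and ((y of each of ramekin_coaster, sauce_bottle_coaster, spice_jar_coaster in the frame of shaker_coaster below 0 m and y of shaker in the frame of rack between -0.154 and -0.122 m) or (y of ramekin_coaster in the frame of shaker_coaster above 0 m and y of each of sauce_bottle_coaster, spice_jar_coaster in the frame of shaker_coaster below 0 m and y of shaker in the frame of rack between -0.062 and -0.03 m) or (y of sauce_bottle_coaster in the frame of shaker_coaster above 0 m and y of each of ramekin_coaster, spice_jar_coaster in the frame of shaker_coaster below 0 m and y of shaker in the frame of rack between -0.062 and -0.03 m) or (y of spice_jar_coaster in the frame of shaker_coaster above 0 m and y of each of ramekin_coaster, sauce_bottle_coaster in the frame of shaker_coaster below 0 m and y of shaker in the frame of rack between -0.062 and -0.03 m) or (y of ramekin_coaster in the frame of shaker_coaster below 0 m and y of each of sauce_bottle_coaster, spice_jar_coaster in the frame of shaker_coaster above 0 m and y of shaker in the frame of rack between 0.03 and 0.062 m) or (y of sauce_bottle_coaster in the frame of shaker_coaster below 0 m and y of each of ramekin_coaster, spice_jar_coaster in the frame of shaker_coaster above 0 m and y of shaker in the frame of rack between 0.03 and 0.062 m) or (y of spice_jar_coaster in the frame of shaker_coaster below 0 m and y of each of ramekin_coaster, sauce_bottle_coaster in the frame of shaker_coaster above 0 m and y of shaker in the frame of rack between 0.03 and 0.062 m) or (y of each of ramekin_coaster, sauce_bottle_coaster, spice_jar_coaster in the frame of shaker_coaster above 0 m and y of shaker in the frame of rack between 0.122 and 0.154 m)) and x of shaker in the frame of rack between -0.016 and 0.016 m and z of shaker in the frame of rack between 0.004 and 0.013 m and distance of tub from where it was at the start of the episode below 0.03 m and angle between tub's own z axis and vertical below 0.15 rad); the robot touches nothing.
It fails at once if the lidded tub is knocked or shifted by more than 30 mm (distance of tub from where it was at the start of the episode above 0.03 m or angle between tub's own z axis and vertical above 0.4 rad).
It fails at once if a condiment is tipped over (angle between any of ramekin, sauce_bottle, spice_jar, shaker's own z axis and vertical above 0.7 rad).
It also fails if it takes over 99 s, if anything falls off the work surface, if the arm or the gripper's body presses on something with over 40 N, if the wrist force passes 120 N, or if a joint passes its speed limit or range.

### The arm

A 6-joint arm with a two-finger parallel gripper is mounted at the origin on the work surface; the furniture and walls round the work are solid. World frame = base frame: x ahead of the robot, y to its left, z up, the work surface at z = 0. Lengths are in mm, angles in rad, forces in N, time in s.
With the tool pointing down it reaches from about 350 to 775 mm from the base axis. Payload 7.3 kg.
Tool frame: the origin (TCP) lies at the very end of the fingers, on their centre line; the grasp point (between the pads) lies 19 mm behind it; z points along the fingers, y is the line along which they close (so a half turn about z gives the same grasp; the last joint's range is limited). The gripper opens to 92 mm and grips with 3 to 60 N. Pads are 19 mm wide; open, the fingers measure 130 mm over their backs; the gripper's body (75 mm by 190 mm) begins 47 mm behind the grasp point.
Start: joints at [-1.43, 0.342, 1.524, -0, 1.275, -0.146], TCP at [148.536, -503.569, 226.741] pointing down, gripper open.
Joint ranges: [-2.53, 2.53], [-0.77, 2.02], [0.04, 2.7], [-1, 4.14], [0.28, 2.66], [-3.11, 3.11]. Speed limits (rad/s): [2.57, 2.57, 3.14, 3.14, 3.14, 3.14].

### API

Orientations are given as [roll, pitch, yaw] about the fixed x, y, z axes, in that order (R = Rz(yaw) Ry(pitch) Rx(roll)).
In Python, from plant import get_obs, vision, workorder gives the robot as it stands.
- The arm moves only by the shell command python3 -m pendant 'ROWS' [OPENING]. ROWS is a JSON object of lists of equal length, an entry for each row: "dp": the shift along the tool's x, y, z in m, a list of three; "rotation": the turn, a rotation vector about the tool's x, y, z in rad, a list of three. A call has 1 to 8 rows; each row is the pose to reach, as a shift and turn from the pose commanded when the call began, along the tool's axes at that moment; what a row does not reach only later rows make up. A row lasts 1/8 s, in which the tool goes at most 62.5 mm and 10.7 degrees, less where a joint would pass 70% of its speed; a pose out of reach is approached as far as the arm can. A call with a gripper value outside its range is refused whole. OPENING is the finger opening in m, from 0 to 0.0918, set as the call begins (- or left out, the last holds). The fingers move at their own pace and stop on an object; the grip force is fixed at half the most. Time passes only in rows, so rows that repeat a pose let the fingers close. It gives the time, the measured TCP pose, the force, the opening and the grip force at its end, in the units of the state.
- get_obs(): the state, without advancing time (a new reading comes with each control period).
- vision.capture(name): name is "scene" or "top"; returns a dict with "pixels" (420x560x3 uint8, red, green, blue), "vfov" (degrees; the focal length in pixels is half the picture's height over the tangent of half this angle, whatever the lens; pixels are square), "cx", "cy" (the principal point, pixels), "pose" (4x4, takes a point from camera to world coordinates). Camera axes: x right, y up, looking along -z (the intrinsics and any distortion apply to the point x, -y, -z); pixel columns grow to the right and rows downward; lengths in mm; the calibration is good to about 2 mm. A picture is of the moment at which its call begins. There is no depth.
- workorder.close_job(): hands the job in; it is judged then, once.
The state is a dict: "time": time; "joint_positions": joint angles; "dq": joint speeds; "tau": joint torques, N m; "tool_pos": TCP position; "tcp_rot": TCP orientation; "contact_force": force on the tool from outside, world axes, zero at the start; "moment": the same for the moment, N m; "grip_width": finger opening in mm; "finger_force": force on a finger pad.
Only numpy, scipy, OpenCV 4.12 (cv2) and the standard library are available. Lean on these libraries where they do the work, as an engineer would, in place of code of your own. Each camera call takes 0.05 s, during which the arm holds its last target. There are 200 camera calls.

## Working session

There is one attempt and no reset: what is moved stays moved. The work goes in short steps, Python scripts to look and compute and a shell command to move; the robot and the scene stay as the last step left them, time stands still between calls to the robot, and variables do not carry over. Pictures are saved under pics/ and viewed, at most 14 in all, crops included, and the job is handed in when it is done.

```bash
mkdir -p pics
python3 - <<'E'
from plant import get_obs, vision
import cv2,numpy as np
o=get_obs();print({k:np.round(v,3).tolist() for k,v in o.items()})
for n in("scene","top"):
    c=vision.capture(n);print(n,{k:(np.round(v,4).tolist()) for k,v in c.items() if k!="pixels"})
    cv2.imwrite(f"pics/{n}0.png",c["pixels"][...,::-1])
E
```

```text
{'time': 0.0, 'joint_positions': [-1.43, 0.343, 1.525, -0.0, 1.275, -0.146], 'dq': [0.001, 0.001, -0.001, -0.0, 0.0, 0.001], 'tau': [-0.002, -43.125, -24.422, 0.072, 0.056, -0.0], 'tool_pos': [148.474, -503.13, 226.041], 'tcp_rot': [-3.14, -0.0, 0.287], 'contact_force': [-0.406, -0.161, 1.518], 'moment': [0.024, -0.01, -0.013], 'finger_force': 0.0, 'grip_width': 91.991}
scene {'vfov': 56.1268, 'cx': 274.6344, 'cy': 209.8313, 'pose': [[-0.7182, 0.4813, -0.5026, 121.6065], [-0.6958, -0.5013, 0.5143, 530.4332], [-0.0044, 0.7191, 0.6949, 628.7353], [0.0, 0.0, 0.0, 1.0]]}
top {'vfov': 43.3429, 'cx': 264.7932, 'cy': 202.2305, 'pose': [[-0.0135, 0.987, -0.1602, 385.1711], [-0.9998, -0.0161, -0.0154, 68.6117], [-0.0177, 0.16, 0.987, 1026.8742], [0.0, 0.0, 0.0, 1.0]]}
```

View pics/scene0.png

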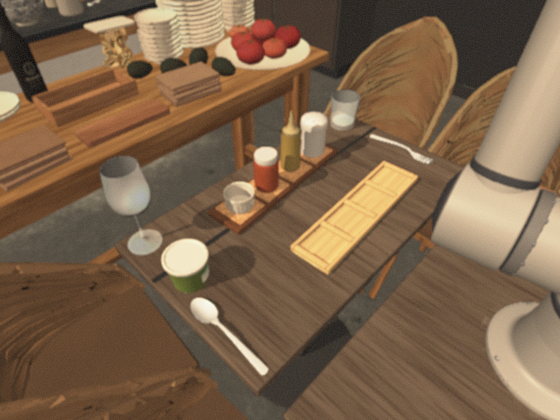

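View pics/top0.png

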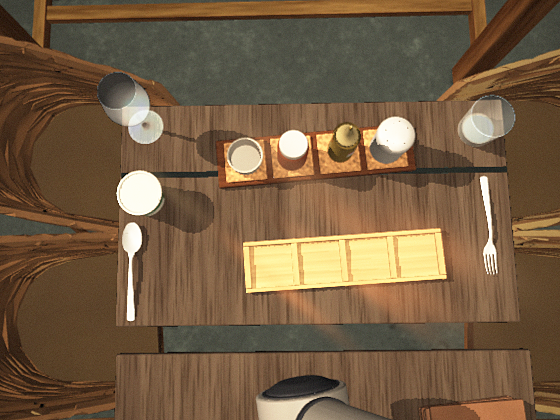

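The top view shows, from left to right, the ramekin (244,155), jar (293,150), bottle (344,143) and shaker (393,140). The rack spans (243..447, 230..292) on the robot's side of the plank, and the tub is at (140,193). The ramekin therefore goes to y=-138, the jar to -46, the bottle to +46 and the shaker to +138.

```bash
cat > h.py <<'E'
import numpy as np, cv2
from plant import get_obs, vision
def ray(c,uv,z):
    uv=np.atleast_2d(np.asarray(uv,float)); H=c["pixels"].shape[0]
    f=H/2/np.tan(np.radians(c["vfov"])/2); P=np.array(c["pose"])
    d=np.c_[(uv[:,0]-c["cx"])/f,-(uv[:,1]-c["cy"])/f,-np.ones(len(uv))]@P[:3,:3].T
    o=P[:3,3]; s=(z-o[2])/d[:,2]; return (o+s[:,None]*d)[:,:2]
def proj(c,p):
    H=c["pixels"].shape[0]; f=H/2/np.tan(np.radians(c["vfov"])/2); P=np.array(c["pose"])
    q=(np.atleast_2d(p)-P[:3,3])@P[:3,:3]
    return np.c_[c["cx"]+f*q[:,0]/-q[:,2], c["cy"]-f*q[:,1]/-q[:,2]]
E
python3 - <<'E'
from h import *
c=vision.capture("top"); im=c["pixels"]; hsv=cv2.cvtColor(im,cv2.COLOR_RGB2HSV)
def big(m,box):
    k=np.zeros_like(m);x0,y0,x1,y1=box;k[y0:y1,x0:x1]=m[y0:y1,x0:x1]
    cs,_=cv2.findContours(k,cv2.RETR_EXTERNAL,cv2.CHAIN_APPROX_NONE); return max(cs,key=cv2.contourArea)
def rect(ct,z):
    w=ray(c,ct[:,0,:],z).astype(np.float32); r=cv2.minAreaRect(w); return r
for p in [(270,265),(343,240),(230,180),(225,150),(170,250),(245,170)]: print(p,hsv[p[1],p[0]])
rk=((hsv[...,2]>150)&(hsv[...,1]>70)).astype(np.uint8)*255
rk=cv2.morphologyEx(rk,cv2.MORPH_CLOSE,np.ones((7,7)))
print("rack",rect(big(rk,(235,220,460,300)),16))
pl=((hsv[...,1]>120)&(hsv[...,2]>60)).astype(np.uint8)*255
print("plank sat",rect(big(pl,(205,125,425,195)),14))
cv2.imwrite("pics/m.png",np.hstack([cv2.resize(im[100:300,210:460,::-1],None,fx=3,fy=3,interpolation=cv2.INTER_CUBIC)]))
E
```

```text
(270, 265) [ 25 102 254]
(343, 240) [ 29  92 255]
(230, 180) [ 20 130 255]
(225, 150) [ 14 158 206]
(170, 250) [ 13 123 104]
(245, 170) [ 21  54 239]
rack ((437.54705810546875, -70.93473815917969), (427.7355041503906, 149.71237182617188), 89.24839782714844)
plank sat ((633.7554931640625, -19.592620849609375), (407.235595703125, 139.3209228515625), 89.04656219482422)
```

View pics/m.png

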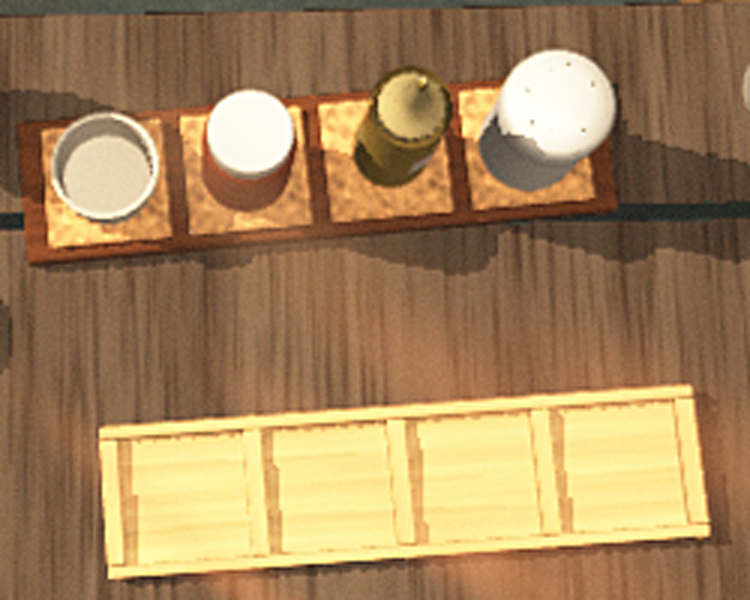

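The crop shows the rack's outer corners at about (99,428), (692,387), (709,534) and (108,578), and the plank's at (20,124), (617,210) and (30,263). It also shows the ramekin's rim (106,167) and the jar's cap (250,133). I'll turn these into world positions and check them against the known sizes.

Run:
```python
from h import *
c=vision.capture("top"); s=vision.capture("scene")
def cr(l): return 210+(np.array(l,float)+.5)[:,0]/3-.5, 100+(np.array(l,float)+.5)[:,1]/3-.5
def w(l,z): return ray(c,np.c_[cr(l)],z)
r=w([(99,428),(692,387),(709,534),(108,578)],16)
print("rack",r.round(1).tolist(),[np.linalg.norm(r[i]-r[i-1]).round(1) for i in range(4)])
L=(r[0]+r[3])/2;R=(r[1]+r[2])/2;u=(L-R)/np.linalg.norm(L-R);ctr=r.mean(0)
print("ctr",ctr,"yaw",np.arctan2(-u[0],u[1]))
for y in(138,46,-46,-138):print(y,(ctr+y*u).round(1))
p=w([(20,124),(617,210),(30,263)],14)
print("plank",p.round(1).tolist(),np.linalg.norm(p[0]-p[2]),np.linalg.norm(p[1]-p[2]))
v=(p[2]-p[1])/np.linalg.norm(p[2]-p[1]); pc=(p[0]+p[1])/2; print("pc",pc,"yaw",np.arctan2(-v[0],v[1]))
for n,y in(("ram",138),("jar",46),("bot",-46),("sha",-138)):print(n,(pc+y*v).round(1))
print("ram rim",w([(106,167)],60),"jar cap",w([(250,133)],113))
for n,z,pts in(("ram",60,[(52,167),(160,167),(106,112),(106,221)]),("jar",113,[(206,133),(295,133),(250,89),(250,177)])):print(n,w(pts,z).round(1).tolist())
# overlay check in scene view
im=s["pixels"].copy()
for pts,z in((r,16),([pc+y*v for y in(138,46,-46,-138)],19)):
    for q in proj(s,np.c_[np.array(pts),np.full(len(pts),z)]): cv2.circle(im,tuple(int(round(t)) for t in q),2,(0,0,255),-1)
cv2.imwrite("pics/s1.png",cv2.resize(im[90:280,200:430,::-1],None,fx=3,fy=3,interpolation=cv2.INTER_CUBIC))
```

```text
rack [[472.1, 127.8], [492.6, -250.5], [399.8, -254.9], [377.6, 122.8]] [np.float64(94.6), np.float64(378.8), np.float64(92.9), np.float64(378.3)]
ctr [435.52673808 -63.71240665] yaw 0.05637434415709516
138 [427.8  74.1]
46 [432.9 -17.8]
-46 [ 438.1 -109.6]
-138 [ 443.3 -201.5]
plank [[674.1, 178.8], [609.1, -210.3], [580.5, 172.1]] 93.83724885749932 383.48830464137376
pc [641.62679909 -15.74278811] yaw 0.0747450465506274
ram [631.3 121.9]
jar [638.2  30.1]
bot [645.1 -61.6]
sha [ 651.9 -153.4]
ram rim [[632.13056763 119.7040443 ]] jar cap [[637.81368174  31.1419263 ]]
ram [[632.7, 153.6], [631.5, 85.8], [667.8, 119.4], [597.5, 120.0]]
jar [[638.3, 57.3], [637.3, 4.4], [664.9, 30.5], [611.0, 31.7]]
```

View pics/s1.png

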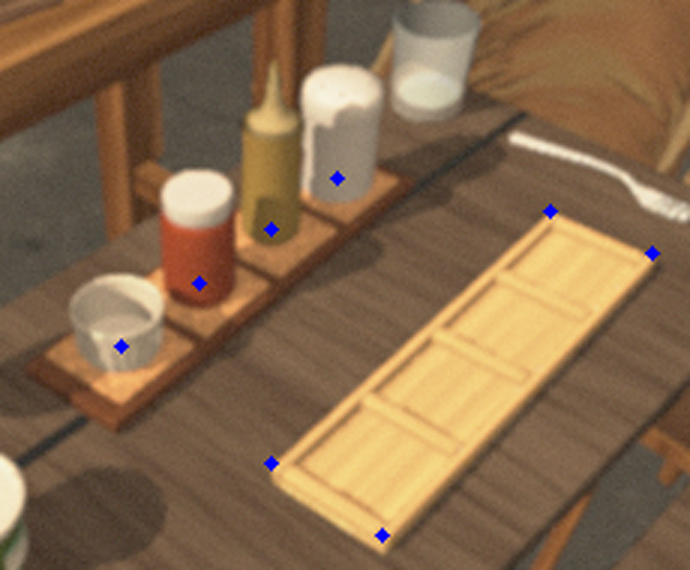

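Dimensions check out to within about 2 mm, and the two views agree. I'll go for the ramekin first, at (632,120), starting with an approach at height.

```bash
python3 -m pendant '{"dp":[[0.384,-0.276,0],[0.384,-0.276,0],[0.384,-0.276,0],[0.384,-0.276,0],[0.384,-0.276,0],[0.384,-0.276,0],[0.384,-0.276,0],[0.384,-0.276,0]],"rotation":[[0,0,-0.18],[0,0,-0.36],[0,0,-0.54],[0,0,-0.72],[0,0,-0.9],[0,0,-1.06],[0,0,-1.22],[0,0,-1.35]]}' 0.0918
python3 - <<'E'
from h import *
c=vision.capture("top")
w=lambda a,b,z: ray(c,[(210+(a+.5)/3-.5,100+(b+.5)/3-.5)],z).round(1)
print("bottle",w(372,106,124),w(449,106,124),w(410,190,19),"shaker",w(498,110,85),w(616,110,85))
E
```

```text
time: 1.25
tool_pos: [440.0, -127.7, 226.8]
tcp_rot: [3.141, -0.0, 1.644]
contact_force: [0.0, -0.5, -0.3]
grip_width: 91.4
finger_force: 0.0
bottle [[649.8 -40.4]] [[649.  -85.5]] [[623.7 -75.8]] shaker [[ 657.3 -122. ]] [[ 655.9 -193.8]]
```

```bash
cat >> h.py <<'E'
def d(*targets):
    o=get_obs(); y=1.637; p=np.array(o["tool_pos"],float)
    R=np.array([[np.cos(y),np.sin(y),0],[np.sin(y),-np.cos(y),0],[0,0,-1]])
    for t in targets: print(t,"->",(R@(np.array(t)-p)/1000).round(4).tolist())
E
python3 -c "
from h import *
d((632,120,227),(632,120,33))"
```

```text
(632, 120, 227) -> [0.2326, 0.2063, -0.0002]
(632, 120, 33) -> [0.2326, 0.2063, 0.1938]
```

```bash
python3 -m pendant '{"dp":[[0.2325,0.206,0],[0.2325,0.206,0],[0.2325,0.206,0],[0.2325,0.206,0],[0.2325,0.206,0],[0.2325,0.206,0],[0.2325,0.206,0.04],[0.2325,0.206,0.08]],"rotation":[[0,0,0],[0,0,0],[0,0,0],[0,0,0],[0,0,0],[0,0,0],[0,0,0],[0,0,0]]}' 0.0918
python3 -c "
from h import *
c=vision.capture('top');cv2.imwrite('pics/r1.png',cv2.resize(c['pixels'][90:290,190:450,::-1],None,fx=2.5,fy=2.5))
d((632,120,33))"
```

```text
time: 2.3
tool_pos: [628.7, 114.4, 146.1]
tcp_rot: [3.141, 0.001, 1.636]
contact_force: [0.8, -0.4, -0.1]
grip_width: 91.9
finger_force: 0.0
(632, 120, 33) -> [0.0056, 0.0069, 0.1067]
```

```bash
python3 -m pendant '{"dp":[[0,0,0.04],[0,0,0.08],[0,0,0.08]],"rotation":[[0,0,0],[0,0,0],[0,0,0]]}'; python3 -c "
from h import *
d((632,120,33))"
```

```text
time: 2.72
tool_pos: [626.7, 114.3, 64.5]
tcp_rot: [-3.135, 0.0, 1.636]
contact_force: [1.2, 0.3, 0.4]
grip_width: 91.6
finger_force: 0.0
(632, 120, 33) -> [0.0054, 0.0056, 0.0315]
```

```bash
python3 -m pendant '{"dp":[[0.0054,0.0055,0],[0.0054,0.0055,0.016],[0.0054,0.0055,0.032],[0.0054,0.0055,0.032]],"rotation":[[0,0,0],[0,0,0],[0,0,0],[0,0,0]]}'; python3 -m pendant '{"dp":[[0,0,0],[0,0,0],[0,0,0],[0,0,0],[0,0,0]],"rotation":[[0,0,0],[0,0,0],[0,0,0],[0,0,0],[0,0,0]]}' 0.05
```

```text
time: 3.22
tool_pos: [632.8, 121.0, 32.8]
tcp_rot: [-3.138, 0.0, 1.637]
contact_force: [-0.7, 0.4, -0.5]
grip_width: 91.8
finger_force: 0.0
time: 3.85
tool_pos: [634.3, 121.1, 35.1]
tcp_rot: [3.141, 0.0, 1.637]
contact_force: [-0.9, -0.3, 3.7]
grip_width: 66.3
finger_force: 30.0
```

```bash
python3 -m pendant '{"dp":[[0,0,-0.06],[0,0,-0.1],[-0.15,-0.1,-0.1],[-0.308,-0.211,-0.1],[-0.308,-0.211,-0.1],[-0.308,-0.211,-0.1],[-0.308,-0.211,-0.1],[-0.308,-0.211,-0.1]],"rotation":[[0,0,0],[0,0,0],[0,0,0],[0,0,0],[0,0,0],[0,0,0],[0,0,0],[0,0,0]]}'
python3 -m pendant '{"dp":[[0,0,0],[0,0,0]],"rotation":[[0,0,0],[0,0,0]]}'; python3 -c "
from h import *
d((443.3,-201.5,60),(443.3,-201.5,23))
c=vision.capture('scene');cv2.imwrite('pics/r2.png',cv2.resize(c['pixels'][60:300,200:480,::-1],None,fx=2.5,fy=2.5))"
```

```text
time: 4.85
tool_pos: [442.7, -201.7, 134.7]
tcp_rot: [3.141, 0.0, 1.637]
contact_force: [-1.1, -1.1, -1.1]
grip_width: 66.2
finger_force: 30.0
time: 5.1
tool_pos: [444.0, -199.9, 134.7]
tcp_rot: [3.141, -0.0, 1.636]
contact_force: [0.1, 0.8, -0.4]
grip_width: 65.8
finger_force: 30.0
(443.3, -201.5, 60) -> [-0.0015, -0.0008, 0.0747]
(443.3, -201.5, 23) -> [-0.0015, -0.0008, 0.1117]
```

View pics/r2.png

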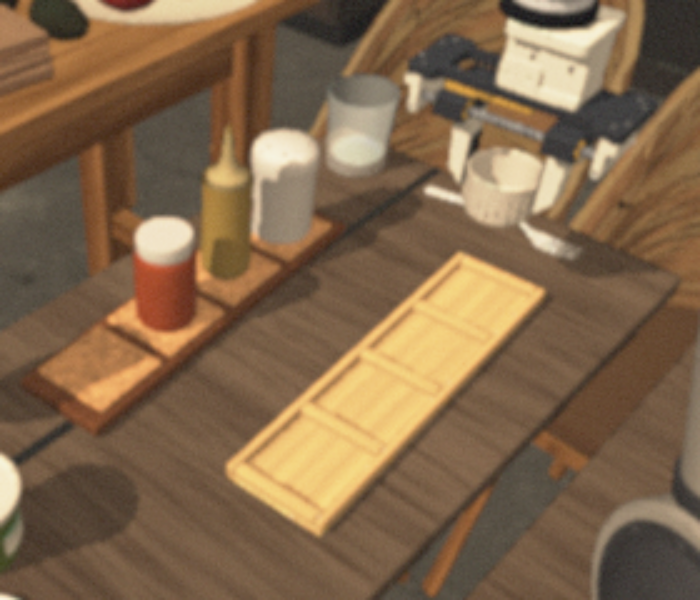

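The ramekin is held level and the hand is over the rightmost pocket. Lowering.

```bash
python3 -m pendant '{"dp":[[-0.001,-0.001,0.05],[-0.001,-0.001,0.085],[-0.001,-0.001,0.098],[-0.001,-0.001,0.104],[-0.001,-0.001,0.108],[-0.001,-0.001,0.111],[-0.001,-0.001,0.111]],"rotation":[[0,0,0],[0,0,0],[0,0,0],[0,0,0],[0,0,0],[0,0,0],[0,0,0]]}'; python3 -c "
from h import *
d((443.3,-201.5,23))
c=vision.capture('scene');cv2.imwrite('pics/r3.png',cv2.resize(c['pixels'][100:260,260:480,::-1],None,fx=3,fy=3))"
```

```text
time: 6.02
tool_pos: [443.3, -201.5, 24.2]
tcp_rot: [3.141, 0.001, 1.637]
contact_force: [-0.4, 0.1, -0.9]
grip_width: 66.5
finger_force: 30.0
(443.3, -201.5, 23) -> [-0.0, -0.0, 0.0012]
```

View pics/r3.png

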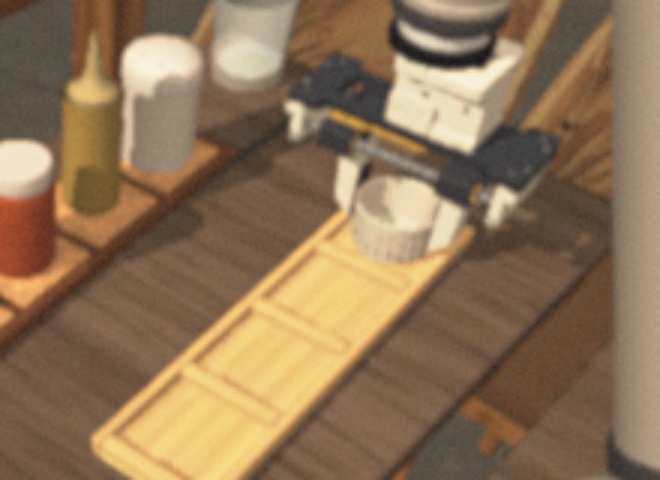

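The ramekin looks centred in the far pocket. I'll lower it a touch and release.

```bash
python3 -m pendant '{"dp":[[0,0,0.001],[0,0,0.002],[0,0,0.002]],"rotation":[[0,0,0],[0,0,0],[0,0,0]]}'; python3 -m pendant '{"dp":[[0,0,0],[0,0,0],[0,0,0],[0,0,-0.03],[0,0,-0.09],[0,0,-0.15],[0,0,-0.17],[0,0,-0.17]],"rotation":[[0,0,0],[0,0,0],[0,0,0],[0,0,0],[0,0,0],[0,0,0],[0,0,0],[0,0,0]]}' 0.0918;  python3 -c "
from h import *
d((638,31,190),(638,31,55))
c=vision.capture('scene');cv2.imwrite('pics/r4.png',cv2.resize(c['pixels'][100:260,260:480,::-1],None,fx=3,fy=3))"
```

```text
time: 6.45
tool_pos: [443.2, -201.5, 23.9]
tcp_rot: [3.14, 0.001, 1.637]
contact_force: [-4.2, 3.9, 22.3]
grip_width: 66.2
finger_force: 30.0
time: 7.45
tool_pos: [443.6, -201.6, 192.9]
tcp_rot: [3.139, 0.002, 1.637]
contact_force: [-0.7, 0.4, 0.4]
grip_width: 91.5
finger_force: 0.0
(638, 31, 190) -> [0.2193, 0.2093, 0.0029]
(638, 31, 55) -> [0.2193, 0.2093, 0.1379]
```

View pics/r4.png

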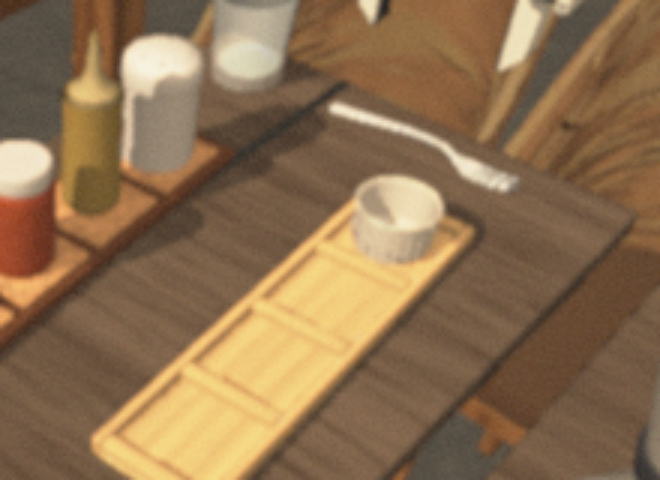

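The ramekin stands in the far pocket. Next the jar, with a top-view check of the ramekin on the way.

```bash
python3 -m pendant '{"dp":[[0.04,0.04,0],[0.09,0.085,0],[0.13,0.125,0],[0.175,0.167,0],[0.2193,0.2093,0],[0.2193,0.2093,0.02],[0.2193,0.2093,0.05],[0.2193,0.2093,0.05]],"rotation":[[0,0,0],[0,0,0],[0,0,0],[0,0,0],[0,0,0],[0,0,0],[0,0,0],[0,0,0]]}';  python3 -c "
from h import *
d((638,31,55))
c=vision.capture('top');cv2.imwrite('pics/t4.png',cv2.resize(c['pixels'][100:300,210:460,::-1],None,fx=3,fy=3,interpolation=cv2.INTER_CUBIC))"
```

```text
time: 8.5
tool_pos: [634.8, 31.7, 136.8]
tcp_rot: [-3.132, -0.001, 1.637]
contact_force: [-0.3, -0.1, 0.7]
grip_width: 91.5
finger_force: 0.0
(638, 31, 55) -> [-0.0009, 0.0032, 0.0818]
```

View pics/t4.png

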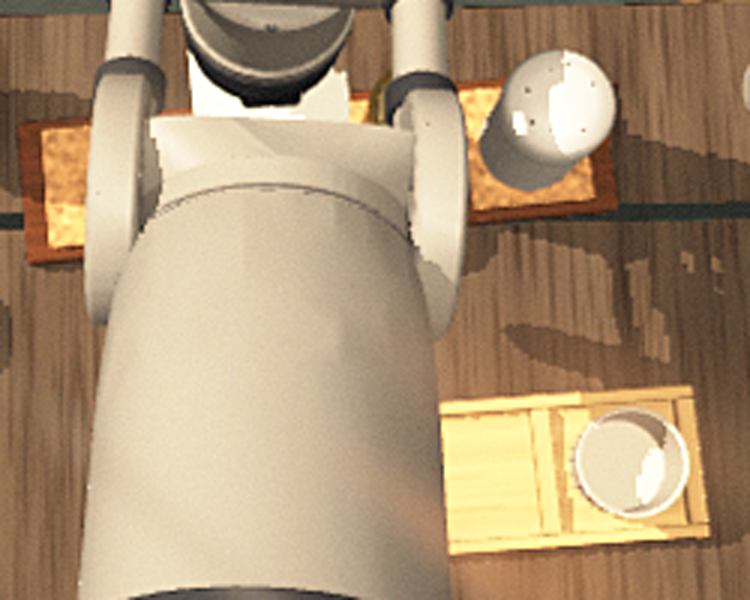

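The ramekin's rim is centred near (632,463) in the crop and sits inside its pocket. Next, descend on the jar and grip.

```bash
python3 -m pendant '{"dp":[[-0.001,0.002,0.01],[-0.001,0.002,0.05],[-0.001,0.002,0.082],[-0.001,0.002,0.082]],"rotation":[[0,0,0],[0,0,0],[0,0,0],[0,0,0]]}'; python3 -m pendant '{"dp":[[0,0,0],[0,0,0],[0,0,0],[0,0,0],[0,0,0],[0,0,0]],"rotation":[[0,0,0],[0,0,0],[0,0,0],[0,0,0],[0,0,0],[0,0,0]]}' 0.04; python3 -c "
from h import *
c=vision.capture('top')
print(ray(c,[(210+632.5/3-.5,100+463.5/3-.5)],49))
p=get_obs()['tool_pos'];print(p)
d((438.1,-109.6,p[2]+100),(438.1,-109.6,p[2]-11))"
```

```text
time: 9.05
tool_pos: [638.0, 30.3, 57.7]
tcp_rot: [-3.137, -0.001, 1.636]
contact_force: [0.3, -0.2, 0.5]
grip_width: 92.0
finger_force: 0.0
time: 9.8
tool_pos: [639.3, 30.5, 60.4]
tcp_rot: [3.141, 0.0, 1.637]
contact_force: [-2.9, 0.0, 6.2]
grip_width: 57.6
finger_force: 30.0
[[ 442.95048937 -200.44715287]]
[639.34318836  30.53667472  60.41835486]
(438.1, -109.6, np.float64(160.4183548568226)) -> [-0.1265, -0.2101, -0.1]
(438.1, -109.6, np.float64(49.4183548568226)) -> [-0.1265, -0.2101, 0.011]
```

Ramekin verified within 2 mm of its target. Carry the jar to the next pocket.

```bash
python3 -m pendant '{"dp":[[0,0,-0.05],[0,-0.03,-0.08],[-0.04,-0.08,-0.08],[-0.08,-0.13,-0.08],[-0.11,-0.18,-0.08],[-0.1265,-0.2101,-0.08],[-0.1265,-0.2101,-0.08],[-0.1265,-0.2101,-0.08]],"rotation":[[0,0,0],[0,0,0],[0,0,0],[0,0,0],[0,0,0],[0,0,0],[0,0,0],[0,0,0]]}'; python3 -m pendant '{"dp":[[0,0,0.04],[0,0,0.07],[0,0,0.07]],"rotation":[[0,0,0],[0,0,0],[0,0,0]]}';python3 -c "
from h import *
d((438.1,-109.6,49.4))"
```

```text
time: 10.85
tool_pos: [438.8, -109.5, 139.8]
tcp_rot: [3.141, 0.0, 1.636]
contact_force: [0.2, -0.7, -1.7]
grip_width: 57.3
finger_force: 30.0
time: 11.22
tool_pos: [437.6, -108.3, 68.0]
tcp_rot: [-3.138, -0.002, 1.638]
contact_force: [-0.2, -0.3, -2.0]
grip_width: 57.7
finger_force: 30.0
(438.1, -109.6, 49.4) -> [-0.0013, 0.0004, 0.0186]
```

```bash
python3 -m pendant '{"dp":[[-0.001,0,0.008],[-0.001,0,0.013],[-0.001,0,0.017],[-0.001,0,0.019],[-0.001,0,0.02],[-0.001,0,0.02]],"rotation":[[0,0,0],[0,0,0],[0,0,0],[0,0,0],[0,0,0],[0,0,0]]}'
```

```text
time: 11.98
tool_pos: [438.2, -110.6, 49.8]
tcp_rot: [3.141, 0.0, 1.637]
contact_force: [-0.8, -0.4, -2.9]
grip_width: 57.7
finger_force: 30.0
```

```bash
python3 -m pendant '{"dp":[[0.001,0,0.001],[0.001,0,0.002],[0.001,0,0.002]],"rotation":[[0,0,0],[0,0,0],[0,0,0]]}'; python3 -c "
from h import *
c=vision.capture('scene');cv2.imwrite('pics/r5.png',cv2.resize(c['pixels'][100:260,260:480,::-1],None,fx=3,fy=3))"
```

```text
time: 12.35
tool_pos: [438.4, -110.2, 49.3]
tcp_rot: [3.14, 0.002, 1.637]
contact_force: [-5.1, -2.7, 15.8]
grip_width: 57.6
finger_force: 30.0
```

View pics/r5.png

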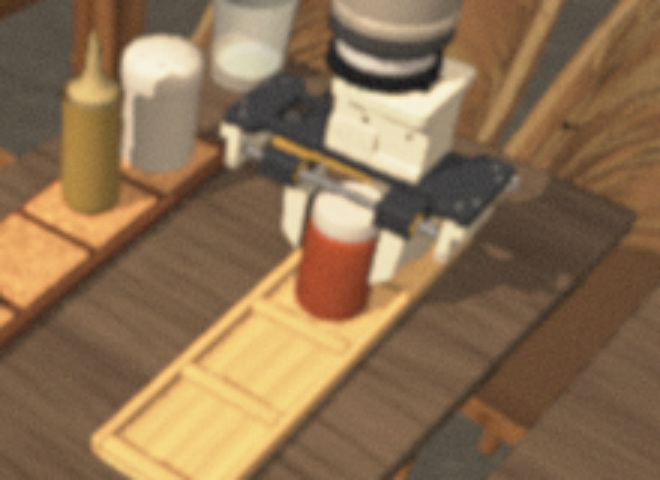

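The jar is seated in its pocket with the floor taking load. Release, then go to the bottle.

```bash
python3 -m pendant '{"dp":[[0,0,0],[0,0,0],[0,0,0],[0,0,-0.03],[0,0,-0.09],[0,0,-0.15],[0,0,-0.165],[0,0,-0.165]],"rotation":[[0,0,0],[0,0,0],[0,0,0],[0,0,0],[0,0,0],[0,0,0],[0,0,0],[0,0,0]]}' 0.0918
python3 - <<'E'
from h import *
d((647,-62.5,205))
c=vision.capture('scene');im=c["pixels"];hsv=cv2.cvtColor(im,cv2.COLOR_RGB2HSV)
# silhouettes predicted bottle axis check
for n,x,y in(("bot",647,-62.5),("sha",655,-156)):print(n,proj(c,[(x,y,19),(x,y,100 if n=='bot' else 90)]).round(1).tolist())
cv2.imwrite('pics/s6.png',cv2.resize(im[90:220,260:380,::-1],None,fx=5,fy=4.6) if 0 else cv2.resize(im[100:220,260:400,::-1],None,fx=5,fy=5))
E
```

```text
time: 13.4
tool_pos: [438.7, -109.7, 213.7]
tcp_rot: [3.139, 0.001, 1.637]
contact_force: [0.4, 0.3, -0.5]
grip_width: 92.0
finger_force: 0.0
(647, -62.5, 205) -> [0.0333, 0.211, 0.0087]
bot [[289.7, 165.5], [290.4, 138.4]]
sha [[311.3, 148.6], [313.0, 125.4]]
```

View pics/s6.png

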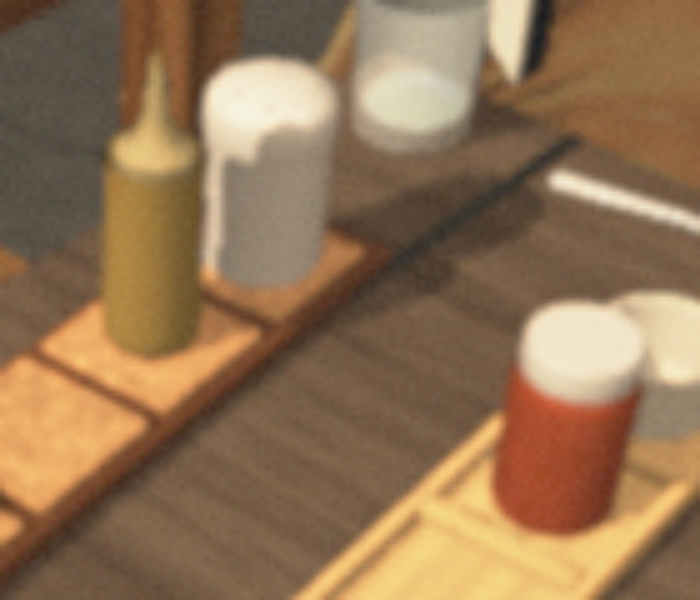

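The bottle's axis at column 290 matches the prediction. The shaker is about 1.5 px right of prediction, so I refine it to (653.5,-157.5). Go to the bottle.

```bash
python3 -m pendant '{"dp":[[0.006,0.05,0],[0.013,0.1,0],[0.02,0.15,0],[0.028,0.19,0],[0.0333,0.211,0],[0.0333,0.211,0],[0.0333,0.211,0.02],[0.0333,0.211,0.02]],"rotation":[[0,0,0],[0,0,0],[0,0,0],[0,0,0],[0,0,0],[0,0,0],[0,0,0],[0,0,0]]}';  python3 -c "
from h import *
d((647,-62.5,89))"
```

```text
time: 14.45
tool_pos: [644.4, -62.5, 190.2]
tcp_rot: [-3.136, -0.001, 1.636]
contact_force: [0.6, -0.0, -0.5]
grip_width: 91.9
finger_force: 0.0
(647, -62.5, 89) -> [-0.0002, 0.0026, 0.1012]
```

```bash
python3 -m pendant '{"dp":[[0,0.0015,0.02],[0,0.0015,0.05],[0,0.0015,0.08],[0,0.0015,0.1],[0,0.0015,0.1]],"rotation":[[0,0,0],[0,0,0],[0,0,0],[0,0,0],[0,0,0]]}'; python3 -m pendant '{"dp":[[0,0,0],[0,0,0],[0,0,0],[0,0,0],[0,0,0],[0,0,0],[0,0,0]],"rotation":[[0,0,0],[0,0,0],[0,0,0],[0,0,0],[0,0,0],[0,0,0],[0,0,0]]}' 0.03; python3 -c "
from h import *
p=get_obs()['tool_pos'];print(p)
d((432.9,-17.8,p[2]+60),(432.9,-17.8,p[2]-11))"
```

```text
time: 15.08
tool_pos: [646.5, -62.4, 91.5]
tcp_rot: [-3.138, -0.001, 1.636]
contact_force: [-0.8, -0.4, 0.5]
grip_width: 92.0
finger_force: 0.0
time: 15.95
tool_pos: [648.1, -62.3, 92.9]
tcp_rot: [3.141, 0.0, 1.637]
contact_force: [0.1, 0.6, 1.9]
grip_width: 48.9
finger_force: 30.0
[648.12462635 -62.28236775  92.88441537]
(432.9, -17.8, np.float64(152.88441536963325)) -> [0.0586, -0.2118, -0.06]
(432.9, -17.8, np.float64(81.88441536963325)) -> [0.0586, -0.2118, 0.011]
```

```bash
python3 -m pendant '{"dp":[[0,0,-0.03],[0,0,-0.06],[0.012,-0.04,-0.07],[0.024,-0.085,-0.07],[0.037,-0.13,-0.07],[0.048,-0.175,-0.07],[0.0586,-0.2118,-0.07],[0.0586,-0.2118,-0.07]],"rotation":[[0,0,0],[0,0,0],[0,0,0],[0,0,0],[0,0,0],[0,0,0],[0,0,0],[0,0,0]]}'; python3 -m pendant '{"dp":[[0,0,0.03],[0,0,0.06],[0,0,0.06]],"rotation":[[0,0,0],[0,0,0],[0,0,0]]}';python3 -c "
from h import *
d((432.9,-17.8,81.9))"
```

```text
time: 16.95
tool_pos: [429.9, -17.0, 162.4]
tcp_rot: [-3.139, -0.001, 1.637]
contact_force: [1.4, -0.2, -2.3]
grip_width: 49.1
finger_force: 30.0
time: 17.32
tool_pos: [432.0, -17.7, 101.1]
tcp_rot: [-3.137, -0.001, 1.637]
contact_force: [-0.4, 0.5, -1.7]
grip_width: 48.8
finger_force: 30.0
(432.9, -17.8, 81.9) -> [-0.0002, 0.0009, 0.0192]
```

```bash
python3 -m pendant '{"dp":[[0,0.0005,0.008],[0,0.0005,0.013],[0,0.0005,0.017],[0,0.0005,0.019],[0,0.0005,0.02],[0,0.0005,0.021],[0,0.0005,0.021]],"rotation":[[0,0,0],[0,0,0],[0,0,0],[0,0,0],[0,0,0],[0,0,0],[0,0,0]]}'
```

```text
time: 18.2
tool_pos: [433.4, -17.8, 81.9]
tcp_rot: [3.141, 0.0, 1.637]
contact_force: [-0.0, 0.1, -2.0]
grip_width: 48.9
finger_force: 30.0
```

```bash
python3 -m pendant '{"dp":[[0,0,0.001],[0,0,0.002],[0,0,0.002]],"rotation":[[0,0,0],[0,0,0],[0,0,0]]}'; python3 -c "
from h import *
c=vision.capture('scene');cv2.imwrite('pics/r7.png',cv2.resize(c['pixels'][100:260,260:480,::-1],None,fx=3,fy=3))"
```

```text
time: 18.58
tool_pos: [433.7, -17.8, 81.7]
tcp_rot: [3.14, 0.001, 1.637]
contact_force: [-4.5, 1.1, 21.7]
grip_width: 48.8
finger_force: 30.0
```

View pics/r7.png

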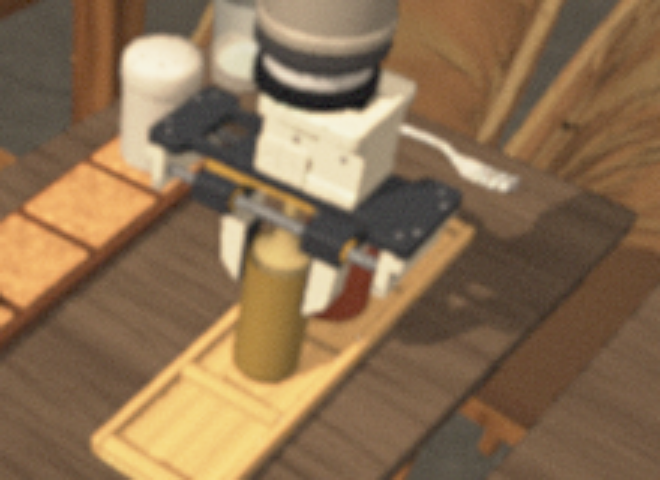

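The bottle is seated upright in the third pocket. Release, then the shaker.

```bash
python3 -m pendant '{"dp":[[0,0,0],[0,0,0],[0,0,0],[0,0,-0.02],[0,0,-0.06],[0,0,-0.11],[0,0,-0.125],[0,0,-0.125]],"rotation":[[0,0,0],[0,0,0],[0,0,0],[0,0,0],[0,0,0],[0,0,0],[0,0,0],[0,0,0]]}' 0.0918; python3 -c "
from h import *
d((653.5,-157.5,205))"
```

```text
time: 19.62
tool_pos: [433.8, -17.8, 205.5]
tcp_rot: [3.139, 0.001, 1.637]
contact_force: [-0.3, -0.2, -2.1]
grip_width: 91.7
finger_force: 0.0
(653.5, -157.5, 205) -> [-0.1539, 0.21, 0.0005]
```

```bash
python3 -m pendant '{"dp":[[-0.03,0.04,0],[-0.06,0.08,0],[-0.095,0.13,0],[-0.13,0.175,0],[-0.1539,0.21,0],[-0.1539,0.21,0],[-0.1539,0.21,0.04],[-0.1539,0.21,0.06]],"rotation":[[0,0,0],[0,0,0],[0,0,0],[0,0,0],[0,0,0],[0,0,0],[0,0,0],[0,0,0]]}';  python3 -c "
from h import *
d((653.5,-157.5,61))"
```

```text
time: 20.62
tool_pos: [650.7, -156.2, 141.3]
tcp_rot: [-3.137, -0.002, 1.637]
contact_force: [-0.0, 0.9, -0.6]
grip_width: 91.4
finger_force: 0.0
(653.5, -157.5, 61) -> [-0.0014, 0.0027, 0.0803]
```

```bash
python3 -m pendant '{"dp":[[-0.001,0.0015,0.01],[-0.001,0.0015,0.035],[-0.001,0.0015,0.06],[-0.001,0.0015,0.08],[-0.001,0.0015,0.08]],"rotation":[[0,0,0],[0,0,0],[0,0,0],[0,0,0],[0,0,0]]}'; python3 -m pendant '{"dp":[[0,0,0],[0,0,0],[0,0,0],[0,0,0],[0,0,0],[0,0,0]],"rotation":[[0,0,0],[0,0,0],[0,0,0],[0,0,0],[0,0,0],[0,0,0]]}' 0.05; python3 -c "
from h import *
p=get_obs()['tool_pos'];print(p)
d((427.8,74.1,p[2]+100),(427.8,74.1,p[2]-11))
c=vision.capture('scene');cv2.imwrite('pics/r8.png',cv2.resize(c['pixels'][100:260,260:480,::-1],None,fx=3,fy=3))"
```

```text
time: 21.25
tool_pos: [653.3, -157.7, 63.3]
tcp_rot: [-3.139, -0.001, 1.637]
contact_force: [-0.1, 1.1, -0.5]
grip_width: 91.8
finger_force: 0.0
time: 22.0
tool_pos: [654.6, -158.5, 65.6]
tcp_rot: [3.141, 0.001, 1.637]
contact_force: [-2.2, 0.6, 5.4]
grip_width: 65.5
finger_force: 30.0
[ 654.57422067 -158.53059559   65.56726974]
(427.8, 74.1, np.float64(165.56726973956268)) -> [0.2471, -0.2109, -0.1]
(427.8, 74.1, np.float64(54.56726973956266)) -> [0.2471, -0.2109, 0.011]
```

View pics/r8.png

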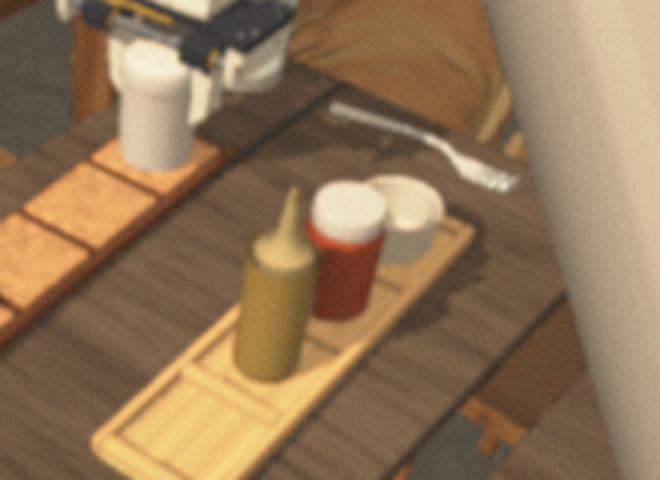

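Gripped, and the three placed items stand upright. I'll carry the shaker left along the empty plank, then in to the leftmost pocket, clear of the bottle.

```bash
python3 -m pendant '{"dp":[[0,0,-0.03],[0.03,0,-0.05],[0.07,0,-0.05],[0.12,0,-0.05],[0.165,0,-0.05],[0.21,0,-0.05],[0.2471,-0.01,-0.05],[0.2471,-0.02,-0.05]],"rotation":[[0,0,0],[0,0,0],[0,0,0],[0,0,0],[0,0,0],[0,0,0],[0,0,0],[0,0,0]]}'; python3 -m pendant '{"dp":[[0,-0.03,0],[0,-0.07,0],[0,-0.12,0],[0,-0.16,0],[0,-0.191,0],[0,-0.191,0],[0,-0.191,0.02],[0,-0.191,0.04]],"rotation":[[0,0,0],[0,0,0],[0,0,0],[0,0,0],[0,0,0],[0,0,0],[0,0,0],[0,0,0]]}';python3 -m pendant '{"dp":[[0,0,0],[0,0,0]],"rotation":[[0,0,0],[0,0,0]]}';python3 -c "
from h import *
d((427.8,74.1,54.6))"
```

```text
time: 23.05
tool_pos: [617.3, 89.8, 114.1]
tcp_rot: [-3.141, -0.001, 1.641]
contact_force: [-0.2, -0.9, -2.0]
grip_width: 66.1
finger_force: 30.0
time: 24.05
tool_pos: [429.3, 73.7, 74.6]
tcp_rot: [3.139, 0.0, 1.636]
contact_force: [0.1, 0.2, -1.8]
grip_width: 65.8
finger_force: 30.0
time: 24.3
tool_pos: [428.6, 74.0, 75.2]
tcp_rot: [3.141, 0.0, 1.636]
contact_force: [-0.4, -0.4, -1.2]
grip_width: 65.8
finger_force: 30.0
(427.8, 74.1, 54.6) -> [0.0001, -0.0008, 0.0206]
```

```bash
python3 -m pendant '{"dp":[[0,-0.0005,0.008],[0,-0.0005,0.013],[0,-0.0005,0.017],[0,-0.0005,0.019],[0,-0.0005,0.0205],[0,-0.0005,0.0215],[0,-0.0005,0.0215]],"rotation":[[0,0,0],[0,0,0],[0,0,0],[0,0,0],[0,0,0],[0,0,0],[0,0,0]]}'; python3 -c "
from h import *
c=vision.capture('scene');cv2.imwrite('pics/r9.png',cv2.resize(c['pixels'][120:290,220:460,::-1],None,fx=3,fy=3))"
```

```text
time: 25.18
tool_pos: [427.1, 74.2, 54.4]
tcp_rot: [3.141, 0.0, 1.637]
contact_force: [-5.7, -0.4, 15.0]
grip_width: 65.4
finger_force: 30.0
```

View pics/r9.png

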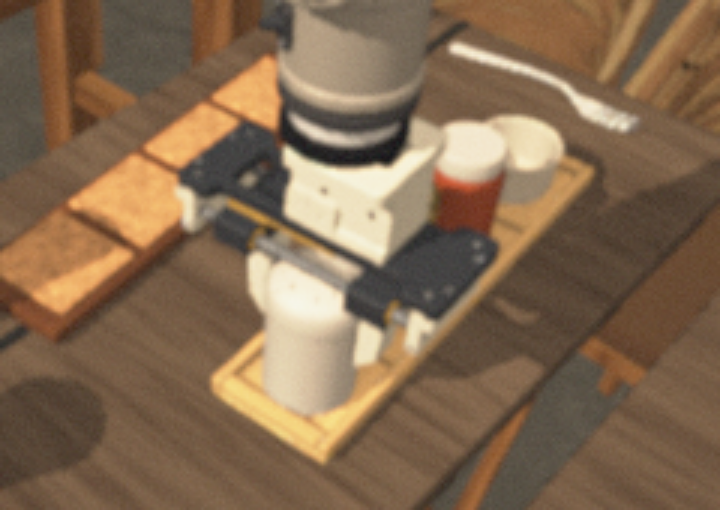

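The shaker is on its floor: contact came at the predicted height. Release, back off and do a final check from the top.

```bash
python3 -m pendant '{"dp":[[0,0,0],[0,0,0],[0,0,0],[0,0,-0.02],[0,0,-0.07],[0,0,-0.12],[0,0,-0.16],[0,0,-0.16]],"rotation":[[0,0,0],[0,0,0],[0,0,0],[0,0,0],[0,0,0],[0,0,0],[0,0,0],[0,0,0]]}' 0.0918; python3 -m pendant '{"dp":[[0.03,0.03,0],[0.07,0.06,0],[0.11,0.09,0],[0.15,0.12,0],[0.18,0.15,0],[0.18,0.19,0],[0.18,0.22,0],[0.18,0.22,0]],"rotation":[[0,0,0],[0,0,0],[0,0,0],[0,0,0],[0,0,0],[0,0,0],[0,0,0],[0,0,0]]}';python3 -c "
from h import *
c=vision.capture('scene');t=vision.capture('top')
A=c['pixels'][60:330,140:440,::-1];B=t['pixels'][100:300,110:460,::-1]
cv2.imwrite('pics/f.png',cv2.resize(B,None,fx=2.2,fy=2.2));cv2.imwrite('pics/fs.png',cv2.resize(A,None,fx=2.2,fy=2.2))"
```

```text
time: 26.22
tool_pos: [428.9, 74.3, 215.9]
tcp_rot: [3.135, 0.001, 1.637]
contact_force: [-0.5, -0.1, -0.2]
grip_width: 92.0
finger_force: 0.0
time: 27.22
tool_pos: [635.6, 267.9, 209.8]
tcp_rot: [-3.138, 0.001, 1.636]
contact_force: [-1.3, -0.3, 0.5]
grip_width: 91.6
finger_force: 0.0
```

View pics/fs.png

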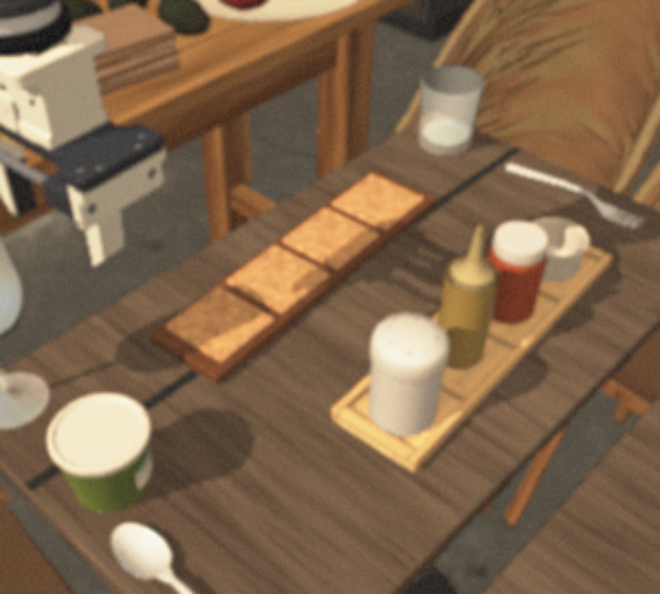

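View pics/f.png

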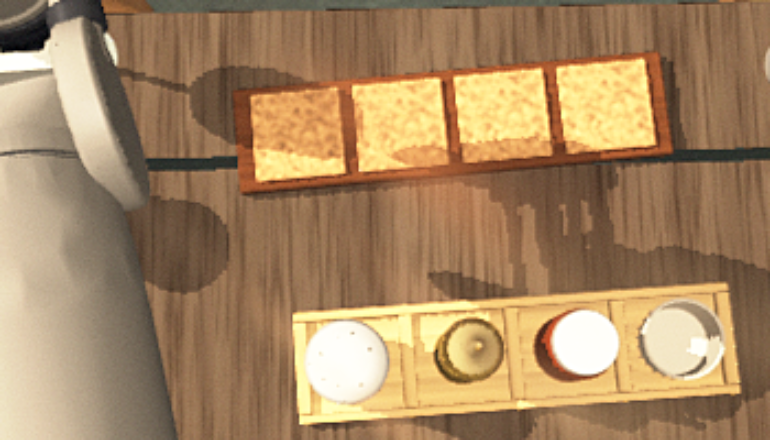

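Both final views show everything standing in its pocket. From left to right they are the shaker, bottle, jar and ramekin, with the tub untouched. I'll back away from the wine glass along the same path, settle, and hand in.

```bash
python3 -m pendant '{"dp":[[0,-0.03,0],[0,-0.07,0],[-0.03,-0.1,0],[-0.05,-0.1,0],[-0.05,-0.1,0],[-0.05,-0.1,0],[-0.05,-0.1,0],[-0.05,-0.1,0]],"rotation":[[0,0,0],[0,0,0],[0,0,0],[0,0,0],[0,0,0],[0,0,0],[0,0,0],[0,0,0]]}'; python3 -c "
from plant import workorder
print(workorder.close_job())"
```

```text
time: 28.32
tool_pos: [538.5, 212.4, 212.8]
tcp_rot: [-3.141, 0.0, 1.637]
contact_force: [-0.1, 0.3, 0.2]
grip_width: 92.0
finger_force: 0.0
the job is handed in; nothing more can be done
None
```

I handed the job in at about 28 s: the rack holds shaker, bottle, jar and ramekin from left to right (the reverse order), all upright in the last pictures with the tub apparently unmoved; the hand-in gave no verdict, and I viewed 15 pictures, one over the limit of 14.

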